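# Open the gear case by its paddle latch

## Robot

A 7-joint arm with a two-finger parallel gripper is mounted at the origin on the work surface. World frame = base frame: x ahead of the robot, y to its left, z up, the work surface at z = 0. Lengths are in m, angles in rad, forces in N, time in s.
With the tool pointing down it reaches from about 0.425 to 0.925 m from the base axis. Payload 6.8 kg.
Tool frame: the origin (TCP) lies at the very end of the fingers, on their centre line; the grasp point (between the pads) lies 19 mm behind it (r.tcp_to_grasp is the distance from the TCP to the grasp point, in m); z points along the fingers, y is the line along which they close (so a half turn about z gives the same grasp; the last joint's range is limited). The gripper opens to 85 mm and grips with 20 to 120 N. Pads are 22 mm wide; open, the fingers measure 114 mm over their backs; the gripper's body (76 mm by 85 mm) begins 54 mm behind the grasp point. The pads swing forward as they close: fully open they stand 13 mm farther back than shut.
Start: joints at [1.066, 0.477, 0.022, 1.555, -0.011, 1.109, -0.083], TCP at [0.261, -0.623, 0.231] pointing down, gripper open.
Joint ranges: [-2.96, 2.96], [-0.34, 2.1], [-1.41, 1.46], [0.24, 2.44], [-1.37, 4.51], [0.17, 1.92], [-2.96, 2.96]. Speed limits (rad/s): [2.39, 2.39, 3.14, 3.14, 3.14, 3.14, 3.14].

## Interface

Orientations are given as a rotation vector (axis times angle).
In Python, from bench import r gives the robot as it stands.
- The arm moves only by the tool step_arm, never from a script. Its argument "moves" is a list of rows, each a list of 7 numbers: the shift along the tool's x, y, z in mm, then the turn, a rotation vector about the tool's x, y, z in rad, then the finger opening in mm, from 0 to 85.4. A call has 1 to 8 rows; each row is the pose to reach, as a shift and turn from the pose commanded when the call began, along the tool's axes at that moment; what a row does not reach only later rows make up. A row lasts 1/10 s, in which the tool goes at most 50 mm and 8.59 degrees, less where a joint would pass 70% of its speed; a pose out of reach is approached as far as the arm can. A call with a gripper value outside its range is refused whole. The fingers move at their own pace and stop on an object; "grip_force" is the grip in N (left out, the last holds). Time passes only in rows, so rows that repeat a pose let the fingers close. It gives the time, the measured TCP pose, the force, the opening and the grip force at its end, in the units of the state.
- r.get_obs(): the state, without advancing time (a new reading comes with each control period).
- r.grab_frame(name): name is "side" or "top"; returns a dict with "image" (384x512x3 uint8, red, green, blue), "depth" (384x512 float32, m along the optical axis (not along the pixel's ray), 0 where there is no reading), "mtx" (3x3 intrinsics, pixels), "rvec" (rotation vector, rad) and "tvec" (3), from world to camera coordinates, as OpenCV has them. Camera axes: x right, y down, z forward; pixel columns grow to the right and rows downward; lengths in m; the calibration is good to about 2 mm. A picture is of the moment at which its call begins.
- r.hand_in(): hands the job in; it is judged then, once.
The state is a dict: "clock": time; "joints": joint angles; "qvel": joint speeds; "tau": joint torques, N m; "tcp_pos": TCP position; "orientation": TCP orientation; "contact_force": force on the tool from outside, world axes, zero at the start; "moment": the same for the moment, N m; "grip_width": finger opening in m; "gripper_force": force on a finger pad.
Only numpy, scipy, OpenCV 4.12 (cv2) and the standard library are available. Lean on these libraries where they do the work, as an engineer would, in place of code of your own. Each camera call takes 0.05 s, during which the arm holds its last target. There are 200 camera calls.

## Task

Open the red gear case so the gears can be greased: lift the paddle handle on its front by feel until the pawl lets go and the cover springs up a little, gently, for the thin stop bar over the paddle must not be forced. Then take the black block on the cover and swing the cover back right to its stop, never wrenching it while it is latched, let go, and leave the other things on the bench where they are.

Things in the scene. Friction and masses are not known exactly. Their poses are not given: they have to be found in the camera images.
- gearcase: Red steel gear case fixed to the bench, 200 (x) x 240 (y) x 120 mm high, grey motor behind. Origin: centre of its underside, on the bench. Its -x side is the front, towards the robot; z up; yaw within 0.3 rad. On the front a steel latch box, 66 mm wide, 54 to 104 mm above the bench, its face 124 mm in front of the origin; the paddle sticks out above it.
- paddle_pivot (a point): Middle of the paddle's pivot pin, fixed on the case: 88 mm in front (-x) of its origin, 115 mm above the bench, pin along the case's y. The paddle is a dark steel bar 30 mm wide (y), 12 mm thick, reaching 98 mm forward (-x) of the pin. Its free front end lifts. It lies on a hidden rest screw set differently each time: at the start it stands anywhere from level to 0.30 rad up.
- paddle_low (a point): Point fixed on the case 75 mm forward of the pin: the middle of the paddle's thickness there if it were level. Pinch it about here from above, across its width; clear below. Lift here above level: the rest, 0 to 22 mm; pawl spring felt from 24 mm, 3 N growing to 6 to 8 N at 33 mm, where the pawl frees the cover; stop bar at 36 mm (0.50 rad). Grip friction adds to it.
- stop_bar: Thin steel bar (6 mm round, 50 mm long, along the case's y) fixed across and above the paddle, 35 mm forward of its pin and 30 mm above it; origin: its middle. The paddle's top strikes it at 0.50 rad. It is weak: 7 N more at the pinch place than the spring asks overloads it (12 N on the bar).
- pawl: Hidden steel pawl inside the case behind the latch box; origin as the case's. Slides forward 5 mm to free the cover. Loaded by the paddle and by the plunger under the cover with up to about 28 N in normal use; pulling the cover up by over 20 N while it is latched wrenches it.
- cover_hinge (a point): Middle of the cover's hinge line, fixed on the case's far top rim: 92 mm behind (+x) its origin, 120 mm above the bench, line along the case's y. The cover is a red steel plate 166 (x) x 244 (y) x 6 mm, 0.4 kg; its front edge swings up and away from the robot. Clear of the paddle and its pin when closed.
- pull (a point): Grip point in the black pull block standing on the cover; moves with it. Block 24 x 24 mm, its top 16 mm above this point, the cover's top 28 mm below it. Closed, this point is 142 mm forward (-x) of the hinge line and 34 mm above it (146 mm from it). Pinched across the case's y from above, tool kept upright, the block turns between the pads as the cover swings.
- cover (a joint): Angle of the cover, rad: 0 closed and latched; when the pawl lets go, a spring plunger lifts it to about 0.13 and it stays there, even when the paddle is let go and the pawl springs out again. 1.3 is its open stop. The hinge is stiff: the cover stays where it is left and needs about 3 to 8 N at the pull block to swing.
- glue: White glue bottle, 54 mm wide, 150 mm tall, upright; a bystander. Origin: on its underside.
- tin: Metal tin, 72 mm wide, 75 mm tall; a bystander. Origin: on its underside.
- offcut: Dark wood offcut, 110 x 50 x 28 mm; a bystander. Origin: on its underside.
- sanding_block: Cork sanding block, 100 x 60 x 35 mm; a bystander. Origin: on its underside.
- driver: Screwdriver lying on the bench; a bystander. Origin: on its underside.
- push_stick: Plywood push stick, 220 mm long, 14 mm thick; a bystander. Origin: on its underside.
- screw_dish: Steel dish, 90 mm wide, 30 mm tall; a bystander. Origin: on its underside.

How it is judged:
By the outcome, as a careful person would: the job done as asked, in the order asked, and still so for the second after the job is handed in, with the robot touching nothing.
It also fails if it takes over 67 s, if anything falls off the work surface, if the arm or the gripper's body presses on something with over 40 N, if the wrist force passes 120 N, or if a joint passes its speed limit or range.

## Working session

There is one attempt and no reset: what is moved stays moved. The work goes in short steps, Python scripts to look and compute and a tool call to move; the robot and the scene stay as the last step left them, time stands still between calls to the robot, and variables do not carry over. Pictures are saved under pics/ and viewed, at most 10 in all, crops included, and the job is handed in when it is done.

Besides the shell and the picture viewer there is one more tool, called after "Request:" as a command line: name --pt "numbers of a row" for each row, then --argument value for the rest. step_arm: Moves the arm, as the interface text tells. Its arguments: {"type":"object","properties":{"moves":{"type":"array","items":{"type":"array","items":{"type":"number"}}},"grip_force":{"type":"number"}},"required":["moves"]}

```bash
ls; mkdir -p pics; python3 - <<'E'
from bench import r
import cv2,numpy as np
o=r.get_obs();print(o['clock'],o['tcp_pos'],o['orientation'],o['contact_force'],o['grip_width'],r.tcp_to_grasp)
for n in('top','side'):
    f=r.grab_frame(n);np.savez(f'{n}0.npz',**f);cv2.imwrite(f'pics/{n}0.png',f['image'][:,:,::-1])
    R=cv2.Rodrigues(np.array(f['rvec']))[0];print(n,-R.T@np.array(f['tvec']).ravel(),R[2])
E
```

```text
pics
0.0 [ 0.26060763 -0.62202504  0.2303156 ] [-3.07824454e+00 -6.18917318e-01  8.28290189e-04] [-0.40531038  0.15640069 -1.0022031 ] 0.08510641351636476 0.0187
top [ 0.39143254 -0.01595848  1.05636051] [ 0.19175956  0.02881478 -0.98101885]
side [0.08457231 0.60603026 0.57543182] [ 0.54249336 -0.67056102 -0.50601271]
```

View pics/top0.png

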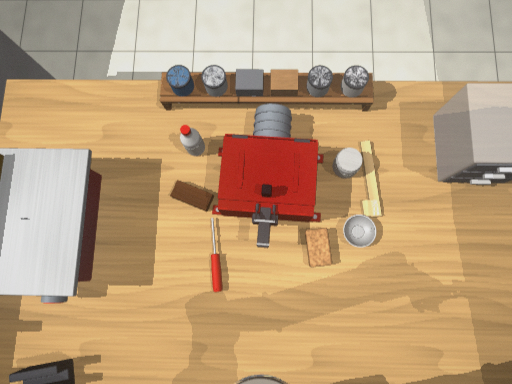

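View pics/side0.png

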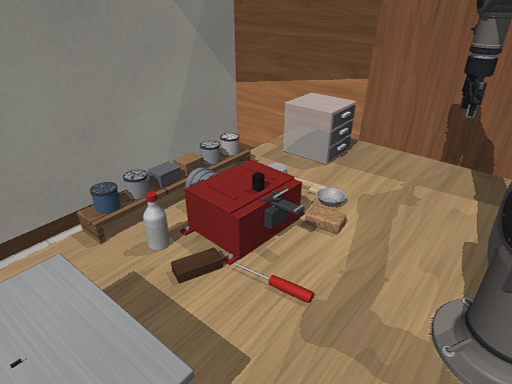

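The top view shows the case at about (268,178), the black block at (266,190), and the paddle from (265,212) to (263,245). Next I'll take positions from the depth.

```bash
cat > h.py <<'E'
import numpy as np,cv2
def cloud(f):
    d=f['depth'].astype(float);K=f['mtx'];R=cv2.Rodrigues(np.array(f['rvec']))[0];t=np.array(f['tvec']).ravel()
    v,u=np.mgrid[:d.shape[0],:d.shape[1]]
    P=np.stack([(u-K[0,2])/K[0,0]*d,(v-K[1,2])/K[1,1]*d,d],-1)
    return (P-t)@R
E
python3 - <<'E'
from h import *
f=np.load('top0.npz');W=cloud(f);im=f['image'].astype(int)
v,u=np.mgrid[:384,:512]
red=(im[...,0]>90)&(im[...,1]<60)&(W[...,2]>.113)&(W[...,2]<.135)&(u>200)&(u<340)
p=W[red];print(len(p),p.min(0),p.max(0),np.median(p[:,2]))
(c,s,a)=cv2.minAreaRect((p[:,:2]*1000).astype(np.float32));print('rect',c,s,a)
dark=(im.max(-1)<110)
blk=(W[...,2]>.152)&(u>250)&(u<285)&(v>175)&(v<205);q=W[blk];print('blk',len(q),q.mean(0),q.min(0),q.max(0),np.median(q[:,2]))
for vv in range(204,250,2): print(vv,[(uu,*np.round(W[vv,uu]*1000).astype(int)) for uu in (256,260,264,268,272)])
g=f['image'][150:260,210:330,::-1];g2=np.load('side0.npz')['image'][150:250,220:340,::-1]
cv2.imwrite('pics/c.png',np.hstack([cv2.resize(g[:100,:],None,fx=3.3,fy=3.3,interpolation=2),cv2.resize(g2,None,fx=3.3,fy=3.3,interpolation=2)]))
E
```

```text
6959 [ 0.52048131 -0.13355131  0.11328394] [0.73317507 0.11511321 0.1344648 ] 0.12627748130682415
rect (626.7708740234375, -9.494613647460938) (243.52305603027344, 201.78985595703125) 86.96697235107422
blk 110 [ 0.57187611 -0.00678399  0.18550554] [ 0.39143254 -0.01746978  0.15236624] [0.58745622 0.00426753 1.05636051] 0.17045877509107366
204 [(256, np.int64(548), np.int64(19), np.int64(128)), (260, np.int64(549), np.int64(10), np.int64(122)), (264, np.int64(549), np.int64(0), np.int64(123)), (268, np.int64(549), np.int64(-10), np.int64(121)), (272, np.int64(549), np.int64(-20), np.int64(123))]
206 [(256, np.int64(543), np.int64(19), np.int64(127)), (260, np.int64(544), np.int64(10), np.int64(120)), (264, np.int64(545), np.int64(0), np.int64(117)), (268, np.int64(545), np.int64(-10), np.int64(119)), (272, np.int64(544), np.int64(-20), np.int64(122))]
208 [(256, np.int64(538), np.int64(19), np.int64(129)), (260, np.int64(539), np.int64(10), np.int64(118)), (264, np.int64(539), np.int64(-1), np.int64(122)), (268, np.int64(540), np.int64(-10), np.int64(120)), (272, np.int64(540), np.int
[... 4506 characters left out ...]
9), np.int64(8), np.int64(131)), (264, np.int64(450), np.int64(-2), np.int64(128)), (268, np.int64(450), np.int64(-12), np.int64(127)), (272, np.int64(458), np.int64(-22), np.int64(-5))]
246 [(256, np.int64(452), np.int64(22), np.int64(2)), (260, np.int64(445), np.int64(8), np.int64(126)), (264, np.int64(445), np.int64(-2), np.int64(125)), (268, np.int64(445), np.int64(-12), np.int64(123)), (272, np.int64(453), np.int64(-22), np.int64(-1))]
248 [(256, np.int64(446), np.int64(22), np.int64(-2)), (260, np.int64(447), np.int64(11), np.int64(-3)), (264, np.int64(447), np.int64(0), np.int64(-1)), (268, np.int64(447), np.int64(-11), np.int64(-4)), (272, np.int64(447), np.int64(-22), np.int64(-2))]
```

View pics/c.png

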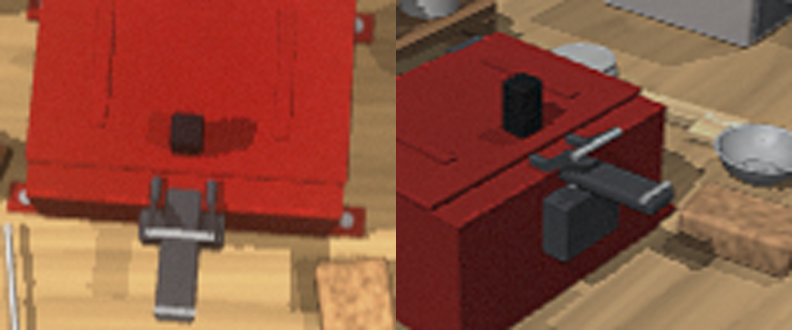

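The crop shows the paddle nearly level with the stop bar across it, and the black block on the cover behind. I'll fit the case pose.

```bash
python3 - <<'E'
from h import *
f=np.load('top0.npz');W=cloud(f);im=f['image'].astype(int)
v,u=np.mgrid[:384,:512]
x,y,z=np.moveaxis(W,-1,0)
m=(x>.44)&(x<.497)&(z>.11)&(z<.14)&(y>-.04)&(y<.04)
cs=[]
for vv in range(225,246):
    k=m[vv]; 
    if k.sum()>5: cs.append((x[vv,k].mean(),(y[vv,k].min()+y[vv,k].max())/2,y[vv,k].max()-y[vv,k].min(),np.median(z[vv,k])))
cs=np.array(cs);print('paddle y=ax+b',np.polyfit(cs[:,0],cs[:,1],1),cs[:,2].mean(),cs[0],cs[-1],'z',np.polyfit(cs[:,0]-.539,cs[:,3],1))
b=(z>.137)&(z<.16)&(x>.49)&(x<.52)&(abs(y)<.06);q=W[b];print('bar',len(q),np.median(q,0),q.min(0),q.max(0),np.polyfit(q[:,1],q[:,0],1))
b=(z>.160)&(z<.18)&(x>.54)&(x<.62);q=W[b];print('blk',len(q),(q.min(0)+q.max(0))/2,q.max(0)-q.min(0),np.median(q[:,2]))
red=(im[...,0]>90)&(im[...,1]<60)&(z>.113)&(z<.135)&(u>200)&(u<340)
p=W[red]
# side edges
for s in (1,-1):
    e=[]
    for X in np.arange(.55,.71,.01):
        k=p[abs(p[:,0]-X)<.004]; e.append((X,(s*k[:,1]).max()*s))
    print('edge',s,np.polyfit(*np.array(e).T,1))
f=np.load('side0.npz');W=cloud(f);x,y,z=np.moveaxis(W,-1,0)
b=(z>.160)&(z<.18)&(x>.54)&(x<.62)&(abs(y)<.05);q=W[b];print('side blk',len(q),(q.min(0)+q.max(0))/2,q.max(0)-q.min(0))
b=(z>.137)&(z<.16)&(x>.49)&(x<.52)&(abs(y)<.06);q=W[b];print('side bar',len(q),np.median(q,0),q.min(0),q.max(0))
b=(z>.115)&(z<.15)&(x>.43)&(x<.495)&(abs(y)<.05);q=W[b];print('side pad',len(q),q.min(0),q.max(0),np.polyfit(q[:,0]-.539,q[:,2],1))
E
```

```text
paddle y=ax+b [-0.04367069  0.02094223] 0.02743879055857375 [4.96409147e-01 8.24973355e-05 2.72164906e-02 1.23190745e-01] [0.44713892 0.0016011  0.0266947  0.12820036] z [-0.08634483  0.11894211]
bar 72 [ 0.5054069  -0.00381624  0.1458326 ] [ 0.49930754 -0.0255104   0.1379698 ] [0.51937855 0.02282491 0.1511813 ] [0.03211701 0.50638381]
blk 103 [0.59186278 0.31827022 0.16765681] [0.05447933 0.67148    0.01433758] 0.1705067219219643
edge 1 [-0.0552415   0.14574652]
edge -1 [-0.06852437 -0.086581  ]
side blk 96 [ 0.57698363 -0.00564073  0.16738644] [0.02614855 0.02530002 0.01418761]
side bar 61 [0.50414887 0.00410857 0.14697008] [ 0.49942734 -0.02884661  0.13731765] [0.51951094 0.0221385  0.14997995]
side pad 217 [ 0.44134086 -0.0161947   0.11535165] [0.49456799 0.01795972 0.13217235] [-0.04421404  0.12227382]
```

```bash
cat >> h.py <<'E'
from scipy.spatial.transform import Rotation as Ro
def go(o,p,xa=-.055):
    R=Ro.from_rotvec(o['orientation']);T=Ro.from_euler('z',xa)*Ro.from_rotvec([np.pi,0,0])
    print('shift',np.round(R.inv().apply(np.array(p)-o['tcp_pos'])*1000,1),'rot',np.round((R.inv()*T).as_rotvec(),3))
E
python3 - <<'E'
from h import *; from bench import r
o=r.get_obs();go(o,(.47,-.38,.235));go(o,(.464,0,.215))
E
```

```text
shift [ 286.7 -142.3   -4.4] rot [-0.002  0.001  0.452]
shift [ 428.  -495.1   16.2] rot [-0.002  0.001  0.452]
```

Request:
step_arm --pt "40 -20 0 0 0 0.06 85" --pt "80 -40 0 0 0 0.12 85" --pt "120 -60 -1 0 0 0.18 85" --pt "160 -80 -2 0 0 0.24 85" --pt "200 -100 -3 0 0 0.3 85" --pt "240 -120 -4 0 0 0.36 85" --pt "275 -137 -4 0 0 0.42 85" --pt "287 -142 -4 0 0 0.452 85" --grip_force 20

```text
clock: 0.9
tcp_pos: [0.4743, -0.3755, 0.235]
orientation: [-3.138, 0.079, -0.001]
contact_force: [0.5, 0.1, 0.2]
grip_width: 0.0849
gripper_force: 0.0
```

```bash
python3 - <<'E'
from h import *; from bench import r
o=r.get_obs();print(o['clock'],o['tcp_pos'],o['joints']);go(o,(.464,0,.215))
E
```

```text
0.9 [ 0.4742871  -0.37552484  0.23496474] [ 0.56424558  0.3592248   0.00489519  1.725682   -0.00498617  1.0572024
 -1.04981755]
shift [ -29.2 -374.5   20.9] rot [-0.003 -0.001  0.005]
```

Request:
step_arm --pt "-3 -45 0 0 0 0.005 85" --pt "-7 -92 0 0 0 0.005 85" --pt "-10 -139 2 0 0 0.005 85" --pt "-14 -186 5 0 0 0.005 85" --pt "-18 -233 10 0 0 0.005 85" --pt "-22 -280 15 0 0 0.005 85" --pt "-26 -327 20 0 0 0.005 85" --pt "-29 -365 20 0 0 0.005 85"

```text
clock: 1.7
tcp_pos: [0.4607, -0.012, 0.2146]
orientation: [-3.14, 0.092, 0.002]
contact_force: [-0.3, -0.2, 0.5]
grip_width: 0.0852
gripper_force: 0.0
```

Request:
step_arm --pt "0 -5 5 0 0 0 70" --pt "0 -9 10 0 0 0 60" --pt "0 -9 10 0 0 0 60"

```text
clock: 2.0
tcp_pos: [0.4618, -0.0064, 0.2044]
orientation: [3.14, -0.096, -0.003]
contact_force: [-0.0, -0.7, 0.6]
grip_width: 0.0599
gripper_force: 0.0
```

```bash
python3 - <<'E'
from h import *; from bench import r
o=r.get_obs();print(o['clock'],o['tcp_pos'],o['contact_force'],o['grip_width'],o['joints']);go(o,(.464,0,.099))
f=r.grab_frame('side');cv2.imwrite('pics/s1.png',cv2.resize(f['image'][90:270,190:390,::-1],None,fx=3,fy=3,interpolation=2))
E
```

```text
2.0 [ 0.46184835 -0.00637087  0.20439909] [-0.02014061 -0.7208518   0.58691902] 0.05991909127760541 [ 0.08301563  0.17045327 -0.22645069  2.06169065  0.0482225   0.91610747
 -1.80137624]
shift [  1.9  -6.5 105.4] rot [ 0.001  0.002 -0.006]
```

View pics/s1.png

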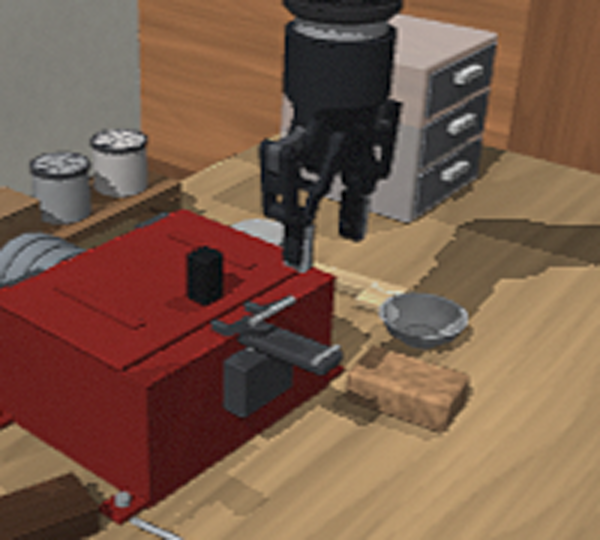

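The gripper is above the paddle with its fingers straddling it. I'll descend.

Request:
step_arm --pt "2 -6 30 0 0 -0.005 60" --pt "2 -6 60 0 0 -0.005 60" --pt "2 -6 85 0 0 -0.005 60" --pt "2 -6 100 0 0 -0.005 60" --pt "2 -6 105 0 0 -0.005 60" --pt "2 -6 105 0 0 -0.005 60"

```text
clock: 2.65
tcp_pos: [0.4646, -0.0009, 0.0999]
orientation: [3.14, -0.09, -0.002]
contact_force: [-0.4, 0.3, 0.2]
grip_width: 0.0599
gripper_force: 0.0
```

Request:
step_arm --pt "0 0 0 0 0 0 45" --pt "0 0 0 0 0 0 40" --pt "0 0 0 0 0 0 36" --pt "0 0 0 0 0 0 36"

```text
clock: 3.05
tcp_pos: [0.4652, 0.0002, 0.1008]
orientation: [-3.14, 0.087, -0.002]
contact_force: [-0.2, 0.1, 0.5]
grip_width: 0.0361
gripper_force: 0.0
```

```bash
python3 - <<'E'
from h import *; from bench import r
o=r.get_obs();print(o['clock'],o['tcp_pos'],o['contact_force'],o['grip_width']);go(o,(.464,0,.099))
f=r.grab_frame('top');cv2.imwrite('pics/t2.png',cv2.resize(f['image'][170:270,200:330,::-1],None,fx=4,fy=4,interpolation=2))
E
```

```text
3.05 [4.65157972e-01 2.13557860e-04 1.00824795e-01] [-0.23380776  0.12180501  0.50539194] 0.03613326409168069
shift [-1.1  0.3  1.8] rot [-0.    -0.001 -0.   ]
```

View pics/t2.png

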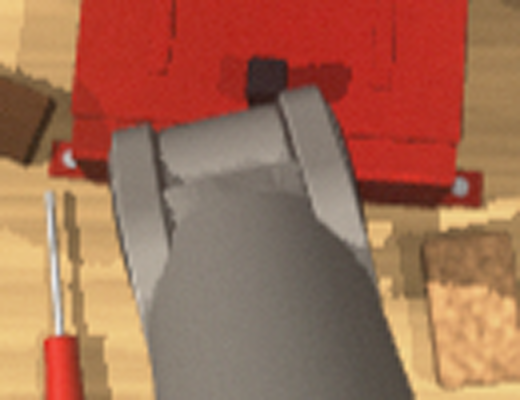

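The arm hides the pinch from above, and there is no contact force. I'll close gently.

Request:
step_arm --pt "0 0 0 0 0 0 33" --pt "0 0 0 0 0 0 31" --pt "0 0 0 0 0 0 28" --pt "0 0 0 0 0 0 26" --pt "0 0 0 0 0 0 26" --grip_force 20

```text
clock: 3.6
tcp_pos: [0.4648, -0.0002, 0.1003]
orientation: [3.14, -0.087, -0.0]
contact_force: [-0.8, -3.1, 2.8]
grip_width: 0.0295
gripper_force: 22.2
```

Request:
step_arm --pt "0 0 -2 0 0 0 26" --pt "0.3 0 -4 0 0 0 26" --pt "0.6 0 -7 0 0 0 26" --pt "1 0 -10 0 0 0 26" --pt "1 0 -10 0 0 0 26"

```text
clock: 4.1
tcp_pos: [0.4658, -0.0003, 0.1106]
orientation: [3.14, -0.088, 0.0]
contact_force: [1.7, -5.2, -3.1]
grip_width: 0.0296
gripper_force: 21.6
```

Request:
step_arm --pt "0.5 0 -2 0 0 0 26" --pt "1.2 0 -4.5 0 0 0 26" --pt "1.8 0 -7 0 0 0 26" --pt "1.8 0 -7 0 0 0 26"

```text
clock: 4.5
tcp_pos: [0.4673, -0.0004, 0.1174]
orientation: [3.14, -0.087, -0.001]
contact_force: [0.7, -5.1, -2.7]
grip_width: 0.0294
gripper_force: 21.5
```

```bash
python3 - <<'E'
from h import *; from bench import r
o=r.get_obs();print(o['clock'],o['tcp_pos'],o['contact_force'],o['grip_width'],o['moment'])
f=r.grab_frame('side');np.savez('s3.npz',**f);cv2.imwrite('pics/s3.png',cv2.resize(f['image'][130:250,210:350,::-1],None,fx=5,fy=5,interpolation=2))
E
```

```text
4.5 [ 4.67301516e-01 -3.81698257e-04  1.17367916e-01] [ 0.69947712 -5.08155014 -2.65254608] 0.029448208264927375 [-1.02032285 -0.05774733 -0.1534143 ]
```

View pics/s3.png

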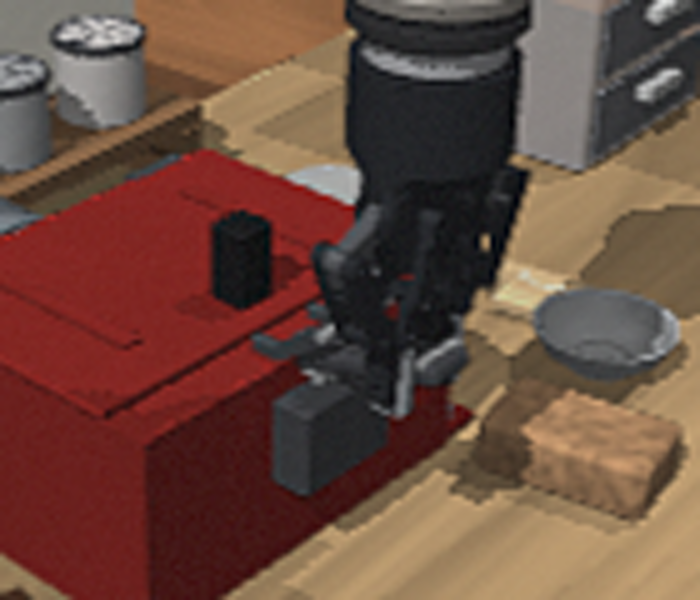

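The paddle is following the grip, with about 2.7 N of friction. I'll relieve the side load slightly and go on in small steps.

Request:
step_arm --pt "0.2 0.5 -1 0 0 0 26" --pt "0.4 0.8 -2 0 0 0 26" --pt "0.4 0.8 -2 0 0 0 26"

```text
clock: 4.85
tcp_pos: [0.4679, -0.0005, 0.1194]
orientation: [-3.14, 0.086, 0.0]
contact_force: [1.2, -3.1, -2.4]
grip_width: 0.0299
gripper_force: 21.5
```

Request:
step_arm --pt "0.3 0 -1 0 0 0 26" --pt "0.7 0 -2 0 0 0 26" --pt "0.7 0 -2 0 0 0 26"

```text
clock: 5.15
tcp_pos: [0.4684, -0.0006, 0.1211]
orientation: [-3.14, 0.086, 0.001]
contact_force: [1.4, -1.7, -5.6]
grip_width: 0.0293
gripper_force: 21.1
```

Request:
step_arm --pt "0.3 0 -1 0 0 0 26" --pt "0.7 0 -2 0 0 0 26" --pt "0.7 0 -2 0 0 0 26"

```text
clock: 5.45
tcp_pos: [0.4689, -0.0007, 0.1229]
orientation: [-3.14, 0.086, 0.001]
contact_force: [2.5, -1.7, -11.8]
grip_width: 0.0294
gripper_force: 20.9
```

```bash
python3 - <<'E'
from h import *; from bench import r
f=r.grab_frame('side');np.savez('s4.npz',**f)
o=r.get_obs();print(o['clock'],o['tcp_pos'],o['contact_force'],o['grip_width'],o['moment'])
W0=cloud(np.load('s3.npz'))
W=cloud(f);x,y,z=np.moveaxis(W,-1,0)
b=(z>.155)&(z<.21)&(x>.54)&(x<.62)&(abs(y)<.03);q=W[b];print('blk',len(q),q.max(0),q.min(0))
cv2.imwrite('pics/s4.png',cv2.resize(f['image'][175:235,245:325,::-1],None,fx=8,fy=8,interpolation=2))
E
```

```text
5.5 [ 0.46893222 -0.00061823  0.12293008] [  2.15093007  -1.07709594 -11.47639299] 0.029772774560621128 [-0.15536014 -0.22226554 -0.10412418]
blk 118 [0.5896318  0.00588624 0.174198  ] [ 0.56401936 -0.01828467  0.15512219]
```

View pics/s4.png

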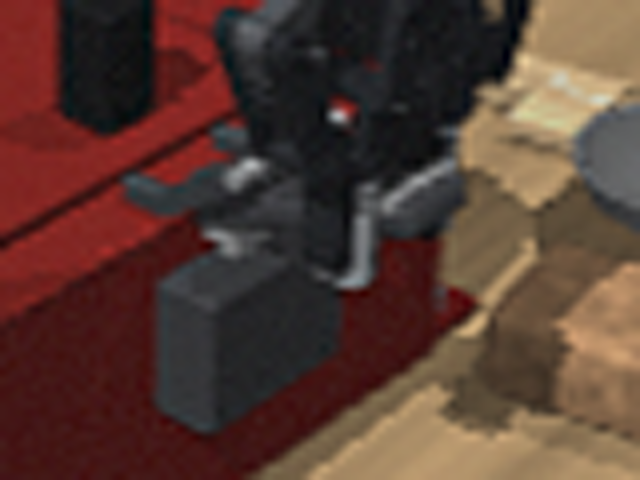

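The cover is still closed. I'll measure the paddle angle from the depth at its front edge, around (296–301, 195–200).

```bash
python3 - <<'E'
from h import *
for n in('s3','s4'):
    f=np.load(n+'.npz');W=cloud(f)
    x,y,z=np.moveaxis(W,-1,0)
    b=(x>.43)&(x<.4535)&(abs(y)<.03)&(z>.1)&(z<.19);q=W[b]*1000;c=f['image'][b].sum(-1)
    v,u=np.nonzero(b)
    print(n,len(q))
    for k in np.argsort(q[:,0])[:40:2]: print((u[k],v[k]),np.round(q[k]),c[k])
E
```

```text
s3 84
(np.int64(302), np.int64(203)) [444.  -3. 143.] 147
(np.int64(300), np.int64(205)) [445.   3. 140.] 147
(np.int64(303), np.int64(201)) [445.  -9. 145.] 179
(np.int64(301), np.int64(204)) [445.  -2. 140.] 143
(np.int64(299), np.int64(204)) [446.   7. 144.] 133
(np.int64(298), np.int64(204)) [446.  11. 146.] 146
(np.int64(300), np.int64(204)) [446.   2. 142.] 117
(np.int64(302), np.int64(202)) [446.  -7. 143.] 123
(np.int64(300), np.int64(203)) [447.   1. 144.] 139
(np.int64(297), np.int64(205)) [447.  13. 144.] 165
(np.int64(297), np.int64(206)) [447.  12. 141.] 149
(np.int64(302), np.int64(201)) [447.  -8. 145.] 151
(np.int64(301), np.int64(201)) [448.  -4. 146.] 171
(np.int64(301), np.int64(200)) [448.  -5. 149.] 193
(np.int64(297), np.int64(203)) [448.  12. 148.] 194
(np.int64(300), np.int64(201)) [448.  -1. 147.] 198
(np.int64(306), np.int64(182)) [449. -21. 189.] 80
(np.int64(304), np.int64(184)) [449. -14. 186.] 77
(np.int64(302), np.int64(199)) [449. -11. 148.] 202
(np.int64(296), np.int64(206)) [449.  13. 140.] 172
s4 45
(np.int64(303), np.int64(200)) [446. -11. 146.] 20
[... 288 characters left out ...]
98)) [448.  -8. 152.] 167
(np.int64(298), np.int64(203)) [448.   7. 146.] 91
(np.int64(298), np.int64(202)) [449.   7. 148.] 135
(np.int64(299), np.int64(199)) [449.   3. 155.] 184
(np.int64(298), np.int64(201)) [449.   7. 151.] 160
(np.int64(297), np.int64(203)) [449.  10. 147.] 131
(np.int64(300), np.int64(199)) [449.  -2. 152.] 165
(np.int64(297), np.int64(202)) [450.   9. 149.] 156
(np.int64(297), np.int64(200)) [450.  10. 155.] 194
(np.int64(296), np.int64(203)) [450.  13. 148.] 177
(np.int64(296), np.int64(202)) [451.  12. 150.] 175
(np.int64(296), np.int64(201)) [451.  12. 153.] 205
(np.int64(295), np.int64(204)) [452.  14. 145.] 137
(np.int64(297), np.int64(199)) [452.   7. 155.] 177
```

Request:
step_arm --pt "-0.3 0 1 0 0 0 26" --pt "-0.3 0 1 0 0 0 26"

```text
clock: 5.7
tcp_pos: [0.4688, -0.0006, 0.1225]
orientation: [-3.14, 0.086, 0.001]
contact_force: [-0.1, -1.0, -3.8]
grip_width: 0.0296
gripper_force: 21.7
```

Request:
step_arm --pt "-0.3 0 1 0 0 0 26" --pt "-0.3 0 1 0 0 0 26"

```text
clock: 5.9
tcp_pos: [0.4686, -0.0007, 0.1218]
orientation: [3.14, -0.087, -0.0]
contact_force: [-4.5, -0.7, 3.5]
grip_width: 0.0297
gripper_force: 22.5
```

Request:
step_arm --pt "0.6 0 -2 0 0 0 26" --pt "0.6 0 -2 0 0 0 26"

```text
clock: 6.1
tcp_pos: [0.469, -0.0007, 0.123]
orientation: [-3.14, 0.087, 0.001]
contact_force: [-1.4, -0.3, -5.3]
grip_width: 0.0295
gripper_force: 21.4
```

Hysteresis shows about 7 N of grip friction and about 4 N of spring. I'll tilt the tool along with the paddle so the pads don't rub.

Request:
step_arm --pt "0 0 -1 0 -0.03 0 26" --pt "0 0 -2 0 -0.05 0 26" --pt "0.2 0 -3 0 -0.065 0 26" --pt "0.2 0 -3 0 -0.065 0 26"

```text
clock: 6.5
tcp_pos: [0.469, -0.0007, 0.126]
orientation: [-3.137, 0.086, 0.105]
contact_force: [-4.0, 0.7, -3.6]
grip_width: 0.0289
gripper_force: 21.6
```

```bash
cat >> h.py <<'E'
def look(r):
    f=r.grab_frame('side');W=cloud(f);x,y,z=np.moveaxis(W,-1,0)
    o=r.get_obs();print(o['clock'],o['tcp_pos'].round(4),o['contact_force'].round(1),o['moment'].round(2),o['orientation'].round(3))
    b=(z>.15)&(z<.22)&(x>.54)&(x<.63)&(abs(y)<.03);q=W[b];print('blk',len(q),q.max(0).round(3),q.min(0).round(3))
    b=(x>.43)&(x<.4535)&(abs(y)<.02)&(z>.1)&(z<.17);q=W[b];q=q[q[:,0]<q[:,0].min()+.004];print('end',len(q),q.mean(0).round(4),q[:,2].min(),q[:,2].max())
E
python3 -c "
from h import *; from bench import r
look(r)"
```

```text
6.55 [ 0.469  -0.0007  0.1261] [-3.9  0.7 -4.5] [ 0.03  0.56 -0.09] [-3.137  0.086  0.104]
blk 141 [0.591 0.007 0.174] [ 0.564 -0.017  0.15 ]
end 27 [0.4497 0.0013 0.1536] 0.14829844542706958 0.15853658011832236
```

Request:
step_arm --pt "0.4 0 -0.5 0 -0.008 0 26" --pt "0.7 0 -1 0 -0.015 0 26" --pt "0.7 0 -1 0 -0.015 0 26"

```text
clock: 6.85
tcp_pos: [0.4692, -0.0008, 0.127]
orientation: [-3.136, 0.086, 0.13]
contact_force: [-6.3, 1.7, -2.9]
grip_width: 0.0299
gripper_force: 21.6
```

Request:
step_arm --pt "0.1 0 -0.5 0 -0.008 0 26" --pt "0.2 0 -1 0 -0.015 0 26" --pt "0.2 0 -1 0 -0.015 0 26"

```text
clock: 7.15
tcp_pos: [0.4693, -0.0008, 0.1279]
orientation: [-3.134, 0.086, 0.154]
contact_force: [-7.3, 1.6, -2.1]
grip_width: 0.0292
gripper_force: 21.5
```

```bash
python3 -c "
from h import *; from bench import r
look(r)"
```

```text
7.2 [ 0.4693 -0.0008  0.1279] [-7.3  0.8 -4.1] [ 0.11  1.01 -0.12] [-3.134  0.086  0.154]
blk 137 [0.591 0.007 0.174] [ 0.564 -0.019  0.151]
end 31 [0.4506 0.0018 0.1558] 0.15022115553397372 0.15967091031849362
```

Request:
step_arm --pt "-0.5 0 -0.5 0 0 0 26" --pt "-0.5 0 -1 0 0 0 26" --pt "-0.5 0 -1 0 0 0 26"

```text
clock: 7.5
tcp_pos: [0.4698, -0.0008, 0.129]
orientation: [-3.134, 0.086, 0.151]
contact_force: [-3.8, 2.0, -7.6]
grip_width: 0.0298
gripper_force: 21.1
```

```bash
python3 -c "
from h import *; from bench import r
look(r)"
```

```text
7.55 [ 0.4698 -0.0008  0.1291] [-3.1  1.4 -8. ] [ 0.6   0.69 -0.1 ] [-3.134  0.087  0.15 ]
blk 139 [0.591 0.007 0.174] [ 0.564 -0.018  0.15 ]
end 28 [0.4509 0.0015 0.1567] 0.15221087302355785 0.16108830365105722
```

Request:
step_arm --pt "0.1 0 -0.3 0 -0.004 0 26" --pt "0.1 0 -0.6 0 -0.008 0 26" --pt "0.1 0 -0.6 0 -0.008 0 26"

```text
clock: 7.85
tcp_pos: [0.47, -0.0008, 0.1298]
orientation: [-3.133, 0.086, 0.163]
contact_force: [-5.0, 0.9, -6.1]
grip_width: 0.0295
gripper_force: 21.2
```

```bash
python3 -c "
from h import *; from bench import r
look(r)"
```

```text
7.9 [ 0.47   -0.0008  0.1299] [-5.4  1.  -6.9] [ 0.4   0.94 -0.2 ] [-3.133  0.087  0.163]
blk 140 [0.591 0.007 0.174] [ 0.565 -0.017  0.15 ]
end 29 [0.4514 0.0011 0.1577] 0.15243970954538938 0.16191855995869436
```

Request:
step_arm --pt "0.1 0 -0.3 0 -0.004 0 26" --pt "0.1 0 -0.6 0 -0.008 0 26" --pt "0.1 0 -0.6 0 -0.008 0 26"

```text
clock: 8.2
tcp_pos: [0.4701, -0.0008, 0.1303]
orientation: [-3.132, 0.086, 0.176]
contact_force: [-5.0, 0.7, -8.0]
grip_width: 0.0298
gripper_force: 21.0
```

```bash
python3 -c "
from h import *; from bench import r
look(r)"
```

```text
8.25 [ 0.4701 -0.0008  0.1303] [-5.3  2.1 -8.2] [ 0.46  0.81 -0.14] [-3.132  0.087  0.176]
blk 139 [0.59  0.007 0.174] [ 0.564 -0.017  0.15 ]
end 26 [ 0.4516 -0.0005  0.1579] 0.15368900397642646 0.16224990183630114
```

Request:
step_arm --pt "0.1 0 -0.3 0 -0.004 0 26" --pt "0.1 0 -0.6 0 -0.008 0 26" --pt "0.1 0 -0.6 0 -0.008 0 26"

```text
clock: 8.55
tcp_pos: [0.4702, -0.0009, 0.1309]
orientation: [-3.131, 0.086, 0.189]
contact_force: [-5.2, 2.0, -5.2]
grip_width: 0.0297
gripper_force: 21.2
```

```bash
python3 -c "
from h import *; from bench import r
look(r)"
```

```text
8.6 [ 0.4703 -0.0009  0.1309] [-5.   0.8 -6.6] [ 0.12  0.97 -0.12] [-3.131  0.086  0.189]
blk 142 [0.589 0.007 0.174] [ 0.564 -0.017  0.15 ]
end 28 [0.4519 0.0007 0.1585] 0.15443888563603345 0.1627852663915322
```

Request:
step_arm --pt "0.1 0 -0.3 0 -0.004 0 26" --pt "0.1 0 -0.6 0 -0.006 0 26" --pt "0.1 0 -0.6 0 -0.006 0 26"

```text
clock: 8.9
tcp_pos: [0.4709, -0.0009, 0.1322]
orientation: [-3.131, 0.086, 0.197]
contact_force: [-6.0, 1.1, -2.9]
grip_width: 0.0297
gripper_force: 21.7
```

```bash
python3 -c "
from h import *; from bench import r
look(r)"
```

```text
8.95 [ 0.4709 -0.0009  0.1322] [-6.   1.2 -2.1] [ 0.28  1.19 -0.04] [-3.131  0.086  0.196]
blk 163 [0.589 0.007 0.181] [ 0.565 -0.02   0.15 ]
end 21 [0.452  0.0006 0.1601] 0.15573625574608152 0.163673042646507
```

The force dropped, and the block rose: the pawl has let go. I'll check that it has settled.

Request:
step_arm --pt "0 0 0 0 0 0 26" --pt "0 0 0 0 0 0 26" --pt "0 0 0 0 0 0 26"

```text
clock: 9.25
tcp_pos: [0.4709, -0.0009, 0.1322]
orientation: [-3.131, 0.086, 0.196]
contact_force: [-5.8, 1.0, -2.7]
grip_width: 0.0297
gripper_force: 21.7
```

```bash
python3 -c "
from h import *; from bench import r
look(r)"
```

```text
9.3 [ 0.4709 -0.0009  0.1321] [-5.3  2.  -2.3] [ 0.27  1.17 -0.08] [-3.131  0.086  0.196]
blk 165 [0.59  0.007 0.18 ] [ 0.565 -0.02   0.15 ]
end 22 [4.521e-01 4.000e-04 1.603e-01] 0.15609751728730398 0.16449286631525456
```

```bash
python3 - <<'E'
from h import *; from bench import r
f=r.grab_frame('side');cv2.imwrite('pics/s5.png',cv2.resize(f['image'][140:235,205:325,::-1],None,fx=6,fy=6,interpolation=2))
E
```

```text
(no output)
```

View pics/s5.png

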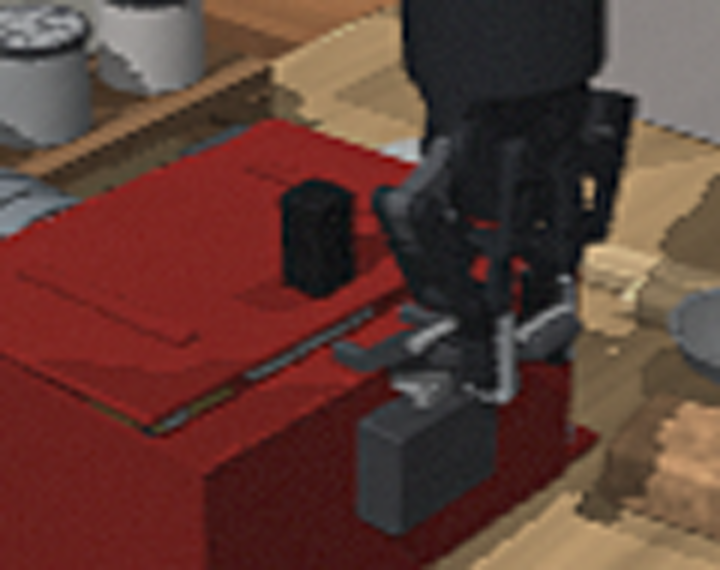

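The cover is up only about 7 mm. I'll lift the paddle a hair more, watching the force.

Request:
step_arm --pt "-0.2 0 -0.3 0 0 0 26" --pt "-0.3 0 -0.5 0 0 0 26" --pt "-0.3 0 -0.5 0 0 0 26"

```text
clock: 9.65
tcp_pos: [0.4709, -0.0009, 0.1322]
orientation: [-3.131, 0.087, 0.195]
contact_force: [-2.8, 1.4, -7.1]
grip_width: 0.0297
gripper_force: 21.0
```

```bash
python3 -c "
from h import *; from bench import r
look(r)"
```

```text
9.7 [ 0.471  -0.0009  0.1322] [-3.4  0.9 -7.7] [ 0.26  0.44 -0.09] [-3.131  0.086  0.195]
blk 221 [0.597 0.03  0.192] [ 0.558 -0.023  0.15 ]
end 20 [ 0.4521 -0.0007  0.1593] 0.1564518068791229 0.16304620166924566
```

The block top is up 18 mm (0.13 rad), so the cover has sprung. I'll lower the paddle and let go.

Request:
step_arm --pt "-0.5 0 2 0 0.02 0 26" --pt "-1 0 5 0 0.05 0 26" --pt "-2 0 9 0 0.08 0 26" --pt "-3 0 13 0 0.1 0 26" --pt "-3.5 0 17 0 0.1 0 26" --pt "-4 0 22 0 0.1 0 26" --pt "-4 0 26 0 0.1 0 26" --pt "-4 0 26 0 0.1 0 26"

```text
clock: 10.5
tcp_pos: [0.4648, -0.0005, 0.1069]
orientation: [-3.139, 0.087, 0.036]
contact_force: [2.2, -0.3, 1.1]
grip_width: 0.0296
gripper_force: 22.0
```

Request:
step_arm --pt "0 0 0 0 0 0 36" --pt "0 0 0 0 0 0 48" --pt "0 0 0 0 0 0 60" --pt "0 0 0 0 0 0 60"

```text
clock: 10.9
tcp_pos: [0.4632, -0.0006, 0.1067]
orientation: [-3.14, 0.087, 0.04]
contact_force: [0.2, 0.2, -0.2]
grip_width: 0.0601
gripper_force: 0.0
```

```bash
python3 -c "
from h import *; from bench import r
look(r)
o=r.get_obs();go(o,(o['tcp_pos'][0],o['tcp_pos'][1],.24))
print(o['joints'].round(2))"
```

```text
10.95 [ 0.4633 -0.0006  0.1068] [0.  0.4 1. ] [ 0.    0.02 -0.01] [-3.14   0.087  0.04 ]
blk 232 [0.596 0.025 0.192] [ 0.557 -0.029  0.15 ]
end 34 [0.4434 0.0019 0.1245] 0.11760134599236038 0.12968010410017586
shift [  -3.4    0.  -133.2] rot [ 0.     0.025 -0.   ]
[ 0.06  0.33 -0.22  2.13  0.1   0.72 -1.85]
```

Request:
step_arm --pt "-1 0 -35 0 0.025 0 60" --pt "-2 0 -80 0 0.025 0 60" --pt "-3 0 -115 0 0.025 0 60" --pt "-3 0 -133 0 0.025 0 60" --pt "-3 0 -133 0 0.025 0 60"

```text
clock: 11.45
tcp_pos: [0.4655, -0.0004, 0.2428]
orientation: [-3.14, 0.087, -0.009]
contact_force: [-0.4, -0.8, 0.3]
grip_width: 0.06
gripper_force: 0.0
```

```bash
python3 -c "
from h import *; from bench import r
look(r)
o=r.get_obs();go(o,(.583,-.0065,.235));go(o,(.583,-.0065,.154))"
```

```text
11.5 [ 0.4644 -0.0005  0.2409] [ 0.3  0.5 -0.6] [-0.02 -0.    0.04] [-3.14   0.087 -0.004]
blk 235 [0.597 0.029 0.193] [ 0.555 -0.027  0.15 ]
end 29 [0.443  0.0015 0.1243] 0.11888322974516746 0.12832689622002905
shift [118.8  -0.6   6.3] rot [-0.    -0.003 -0.   ]
shift [118.5  -0.6  87.3] rot [-0.    -0.003 -0.   ]
```

Request:
step_arm --pt "40 0 3 0 0 0 60" --pt "80 0 5 0 0 0 60" --pt "110 0 5 0 0 0 60" --pt "118 -0.6 6 0 0 0 60" --pt "118 -0.6 6 0 0 0 60"

```text
clock: 12.0
tcp_pos: [0.5813, -0.0063, 0.2318]
orientation: [-3.14, 0.087, 0.005]
contact_force: [-0.6, -0.3, 0.7]
grip_width: 0.0602
gripper_force: 0.0
```

```bash
python3 - <<'E'
from h import *; from bench import r
f=r.grab_frame('side');W=cloud(f);x,y,z=np.moveaxis(W,-1,0)
b=(z>.170)&(z<.197)&(x>.55)&(x<.61)&(abs(y)<.03);q=W[b];print(len(q),q.min(0),q.max(0))
o=r.get_obs();print(o['tcp_pos']);go(o,(.583,-.0065,.154))
cv2.imwrite('pics/s6.png',cv2.resize(f['image'][100:235,205:345,::-1],None,fx=4,fy=4,interpolation=2))
E
```

```text
130 [ 0.56825992 -0.01798664  0.17031363] [0.59590365 0.00633724 0.19312513]
[ 0.58037233 -0.00631886  0.23216227]
shift [ 2.9  0.  78.2] rot [0.    0.003 0.   ]
```

View pics/s6.png

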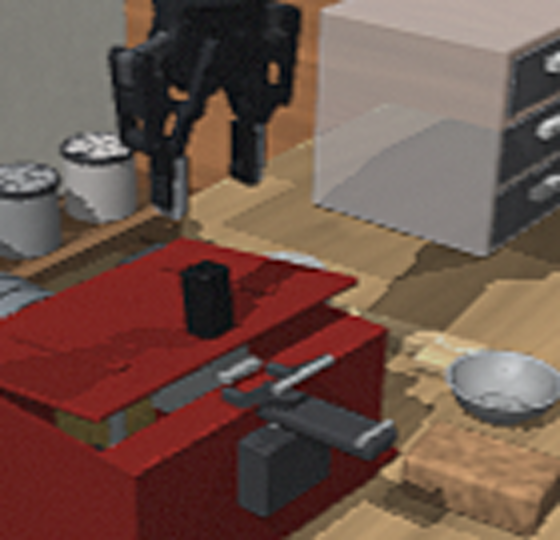

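The cover is ajar, the block sits below the fingers, and the paddle is back on its rest. I'll descend and grip the block.

Request:
step_arm --pt "2 0 25 0 0 0 60" --pt "2.5 0 50 0 0 0 60" --pt "2.5 0 68 0 0 0 60" --pt "2.5 0 78 0 0 0 50" --pt "2.5 0 78 0 0 0 40" --pt "2.5 0 78 0 0 0 32"

```text
clock: 12.65
tcp_pos: [0.584, -0.0065, 0.1566]
orientation: [3.14, -0.087, 0.001]
contact_force: [0.3, -0.5, 0.1]
grip_width: 0.0323
gripper_force: 0.0
```

Request:
step_arm --pt "0 0 0 0 0 0 28" --pt "0 0 0 0 0 0 24" --pt "0 0 0 0 0 0 20" --pt "0 0 0 0 0 0 20" --grip_force 35

```text
clock: 13.05
tcp_pos: [0.5846, -0.0076, 0.1571]
orientation: [3.139, -0.089, 0.002]
contact_force: [-2.1, -2.8, 6.4]
grip_width: 0.0234
gripper_force: 36.0
```

```bash
python3 - <<'E'
from h import *; from bench import r
o=r.get_obs();print(o['clock'],o['tcp_pos'],o['contact_force'],o['orientation'])
p=o['tcp_pos']+[0,0,.0187]; H=np.array([.7189,.120])
d=np.array([H[0]-p[0],p[2]-H[1]]);print('radius',np.hypot(*d),'ang',np.arctan2(d[1],d[0])-.235)
rr=np.hypot(*d);a0=np.arctan2(d[1],d[0])
R=Ro.from_rotvec(o['orientation'])
for a in np.r_[np.arange(.08,1.2,.08)]:
    w=np.array([d[0]-rr*np.cos(a0+a),0,rr*np.sin(a0+a)-d[1]]);w[1]=-.055*w[0]
    print(round(a,2),np.round(R.inv().apply(w*1000),1))
E
```

```text
13.05 [ 0.58462407 -0.00756858  0.15709948] [-2.06612855 -2.80863223  6.41138561] [ 3.13948264e+00 -8.86900467e-02  2.45277284e-03]
radius 0.14540841864571868 ang 0.15884636665872348
0.08 [  4.9   0.  -10.5]
0.16 [ 10.7   0.  -20.7]
0.24 [ 17.2  -0.  -30.3]
0.32 [ 24.5  -0.  -39.4]
0.4 [ 32.5  -0.  -47.8]
0.48 [ 41.1  -0.  -55.6]
0.56 [ 50.3  -0.  -62.7]
0.64 [ 60.1  -0.  -69.1]
0.72 [ 70.3  -0.  -74.6]
0.8 [ 81.   -0.1 -79.3]
0.88 [ 92.   -0.1 -83.1]
0.96 [ 1.033e+02 -1.000e-01 -8.600e+01]
1.04 [ 1.147e+02 -1.000e-01 -8.810e+01]
1.12 [ 1.263e+02 -1.000e-01 -8.920e+01]
```

Request:
step_arm --pt "2.4 0 -5.2 0 0 0 20" --pt "4.9 0 -10.5 0 0 0 20" --pt "7.7 0 -15.6 0 0 0 20" --pt "10.7 0 -20.7 0 0 0 20" --pt "14 0 -25.6 0 0 0 20" --pt "17.2 0 -30.3 0 0 0 20"

```text
clock: 13.65
tcp_pos: [0.6001, -0.0084, 0.1858]
orientation: [3.139, -0.088, -0.005]
contact_force: [-1.9, -4.7, -7.5]
grip_width: 0.024
gripper_force: 34.7
```

```bash
cat > st.py <<'E'
from h import *; from bench import r
o=r.get_obs();print(o['clock'],o['tcp_pos'],o['contact_force'],o['grip_width'])
p=o['tcp_pos']+[0,0,.0187]
d=np.array([.7189-p[0],p[2]-.12]);rr=np.hypot(*d);a0=np.arctan2(d[1],d[0]);print('radius',rr,'ang',a0-.235)
R=Ro.from_rotvec(o['orientation'])
for a in np.arange(.1,1.35-(a0-.235)+.05,.1):
    w=np.array([d[0]-rr*np.cos(a0+a),0,rr*np.sin(a0+a)-d[1]]);w[1]=-.055*w[0]
    print(round(a0-.235+a,2),np.round(R.inv().apply(w*1000),1))
E
python3 st.py
```

```text
13.65 [ 0.60012736 -0.00844093  0.18584765] [-1.9296278  -4.71835247 -7.49474273] 0.024018195912634217
radius 0.14579178365325723 ang 0.38363113110246283
0.48 [  9.    0.  -11.5]
0.58 [ 19.1   0.  -22. ]
0.68 [ 30.2   0.  -31.4]
0.78 [ 42.2   0.  -39.7]
0.88 [ 55.    0.  -46.8]
0.98 [ 68.4   0.  -52.5]
1.08 [ 82.3  -0.  -56.9]
1.18 [ 96.6  -0.  -59.9]
1.28 [111.1  -0.  -61.4]
1.38 [125.7  -0.  -61.5]
```

Request:
step_arm --pt "4.4 0.3 -6 0 0 0 20" --pt "9 0.5 -11.5 0 0 0 20" --pt "14 0.7 -17 0 0 0 20" --pt "19.1 0.7 -22 0 0 0 20" --pt "24.5 0.7 -27 0 0 0 20" --pt "30.2 0.7 -31.4 0 0 0 20" --pt "36 0.7 -35.7 0 0 0 20" --pt "42.2 0.7 -39.7 0 0 0 20"

```text
clock: 14.45
tcp_pos: [0.6424, -0.011, 0.2258]
orientation: [3.14, -0.087, -0.005]
contact_force: [-4.9, -4.7, -7.3]
grip_width: 0.0233
gripper_force: 34.7
```

```bash
python3 st.py
```

```text
14.45 [ 0.64237005 -0.01096614  0.22581024] [-4.86502132 -4.73180593 -7.32229003] 0.023340129642309568
radius 0.1461493535464197 ang 0.7846758931068697
0.88 [12.8  0.  -7.1]
0.98 [ 26.3  -0.  -12.8]
1.08 [ 40.2  -0.  -17.2]
1.18 [ 54.5  -0.  -20.1]
1.28 [ 69.1  -0.  -21.7]
1.38 [ 83.7  -0.  -21.7]
```

Request:
step_arm --pt "6.2 0.3 -3.7 0 0 0 20" --pt "12.8 0.5 -7.1 0 0 0 20" --pt "19.5 0.5 -10.1 0 0 0 20" --pt "26.3 0.5 -12.8 0 0 0 20" --pt "33 0.5 -15.2 0 0 0 20" --pt "40.2 0.5 -17.2 0 0 0 20" --pt "47 0.5 -18.8 0 0 0 20" --pt "54.5 0.5 -20.1 0 0 0 20"

```text
clock: 15.25
tcp_pos: [0.6968, -0.0142, 0.2464]
orientation: [3.14, -0.087, -0.005]
contact_force: [-6.1, -3.0, -3.6]
grip_width: 0.0237
gripper_force: 34.5
```

```bash
python3 st.py
```

```text
15.25 [ 0.69684258 -0.01423898  0.24643364] [-6.07986886 -2.95009422 -3.59167015] 0.023719805765560452
radius 0.1468002179098365 ang 1.1849704518662736
1.28 [14.6 -0.  -1.5]
1.38 [29.3 -0.  -1.6]
```

Going on until the stop is felt.

Request:
step_arm --pt "5 0.2 -0.3 0 0 0 20" --pt "10 0.2 -0.7 0 0 0 20" --pt "13 0.2 -0.9 0 0 0 20" --pt "13 0.2 -0.9 0 0 0 20"

```text
clock: 15.65
tcp_pos: [0.7108, -0.0151, 0.248]
orientation: [3.14, -0.087, -0.001]
contact_force: [-3.4, -3.9, -2.4]
grip_width: 0.0236
gripper_force: 34.6
```

Request:
step_arm --pt "1.5 0 0 0 0 0 20" --pt "3 0 0 0 0 0 20" --pt "3 0 0 0 0 0 20"

```text
clock: 15.95
tcp_pos: [0.7135, -0.0152, 0.2482]
orientation: [3.14, -0.086, -0.001]
contact_force: [-4.8, -4.5, -1.3]
grip_width: 0.0237
gripper_force: 34.7
```

Request:
step_arm --pt "1 0 0 0 0 0 20" --pt "2.5 0 0 0 0 0 20" --pt "2.5 0 0 0 0 0 20"

```text
clock: 16.25
tcp_pos: [0.716, -0.0153, 0.2483]
orientation: [3.14, -0.086, -0.001]
contact_force: [-6.1, -4.2, -1.1]
grip_width: 0.0233
gripper_force: 34.7
```

Request:
step_arm --pt "1 0 0 0 0 0 20" --pt "2 0 0 0 0 0 20" --pt "2 0 0 0 0 0 20"

```text
clock: 16.55
tcp_pos: [0.718, -0.0154, 0.2483]
orientation: [3.14, -0.087, -0.001]
contact_force: [-5.6, -3.5, -0.8]
grip_width: 0.0235
gripper_force: 34.7
```

Request:
step_arm --pt "1 0 0 0 0 0 20" --pt "2.5 0 0 0 0 0 20" --pt "2.5 0 0 0 0 0 20"

```text
clock: 16.85
tcp_pos: [0.7205, -0.0156, 0.2483]
orientation: [3.14, -0.087, -0.001]
contact_force: [-5.3, -3.2, -0.5]
grip_width: 0.0235
gripper_force: 34.8
```

Request:
step_arm --pt "1 0 0 0 0 0 20" --pt "2.5 0 0 0 0 0 20" --pt "2.5 0 0 0 0 0 20"

```text
clock: 17.15
tcp_pos: [0.7231, -0.0158, 0.2484]
orientation: [3.14, -0.086, -0.0]
contact_force: [-5.2, -4.7, -0.9]
grip_width: 0.0234
gripper_force: 34.7
```

```bash
python3 - <<'E'
from h import *; from bench import r
f=r.grab_frame('side');np.savez('s7.npz',**f)
o=r.get_obs();print(o['tcp_pos'],o['contact_force'])
cv2.imwrite('pics/s7.png',cv2.resize(f['image'][60:260,170:370,::-1],None,fx=3,fy=3,interpolation=2))
W=cloud(f);x,y,z=np.moveaxis(W,-1,0);im=f['image'].astype(int)
b=(im[...,0]>60)&(im[...,1]<40)&(z>.14)&(z<.32)&(x>.64)&(x<.80)&(abs(y)<.14);q=W[b];print(len(q),q.min(0),q.max(0))
A=np.c_[q[:,1:],np.ones(len(q))]
for _ in range(5):
    c=np.linalg.lstsq(A,q[:,0],rcond=None)[0];e=abs(q[:,0]-A@c);k=e<2.5*np.median(e)+1e-4;A,q=A[k],q[k]
print(c,'angle',np.pi/2-np.arctan(c[1]),len(q))
E
```

```text
[ 0.72305301 -0.01580396  0.2483818 ] [-5.87030491 -4.12427952 -0.92537911]
196 [ 0.66407066 -0.13099065  0.1416488 ] [0.72556773 0.1096484  0.28305818]
[ 0.06298103 -0.29548391  0.75702767] angle 1.8581047863190872 174
```

View pics/s7.png

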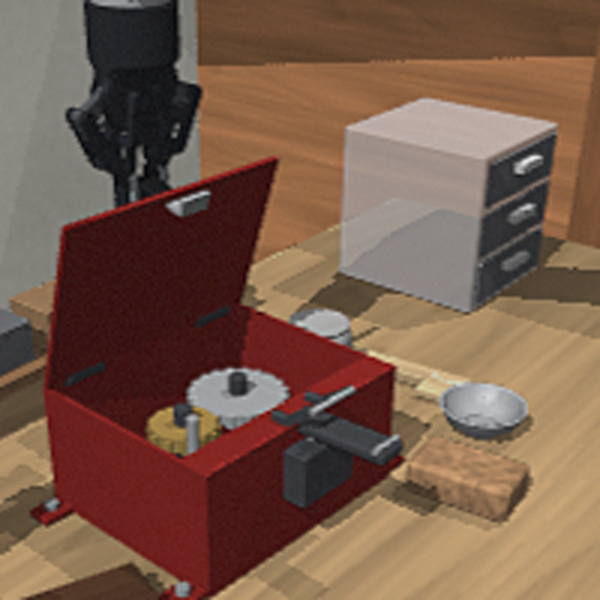

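The cover stands nearly upright. I'll measure its angle from the depth.

```bash
cat > ang.py <<'E'
from h import *
def ang(f):
    W=cloud(f);x,y,z=np.moveaxis(W,-1,0);im=f['image'].astype(int)
    b=(im[...,0]>1.8*im[...,1])&(z>.15)&(z<.27)&(x>.62)&(x<.80)&(y>-.12)&(y<.1);q=W[b]
    q=np.c_[(q[:,0]-.627)*.9985-.055*(q[:,1]+.0095),q[:,2]]
    for _ in range(8):
        c=np.polyfit(q[:,1],q[:,0],1);e=abs(q[:,0]-np.polyval(c,q[:,1]));k=e<2.5*np.median(e);q=q[k]
    print(len(q),c,'angle',np.pi/2+np.arctan(c[0]),'x at z=.12',np.polyval(c,.12))
E
python3 -c "
from ang import *
ang(np.load('s7.npz'))"
```

```text
1754 [-0.30176624  0.12950791] angle 1.277719915044211 x at z=.12 0.09329595911686774
```

Request:
step_arm --pt "1 0 0 0 0 0 20" --pt "2 0 0 0 0 0 20" --pt "2 0 0 0 0 0 20"

```text
clock: 17.5
tcp_pos: [0.725, -0.0159, 0.2483]
orientation: [3.14, -0.087, -0.001]
contact_force: [-5.9, -3.9, -0.7]
grip_width: 0.0236
gripper_force: 34.7
```

Request:
step_arm --pt "1 0 0 0 0 0 20" --pt "2 0 0 0 0 0 20" --pt "2 0 0 0 0 0 20"

```text
clock: 17.8
tcp_pos: [0.7266, -0.016, 0.2483]
orientation: [3.14, -0.086, -0.002]
contact_force: [-6.1, -4.6, -0.5]
grip_width: 0.0232
gripper_force: 34.7
```

```bash
python3 -c "
from ang import *
from bench import r
ang(r.grab_frame('side'))"
```

```text
1908 [-0.27724111  0.12650792] angle 1.3003477700534471 x at z=.12 0.09323898990341696
```

Request:
step_arm --pt "1 0 0 0 0 0 20" --pt "2 0 0 0 0 0 20" --pt "2 0 0 0 0 0 20"

```text
clock: 18.15
tcp_pos: [0.7266, -0.016, 0.2483]
orientation: [3.14, -0.086, -0.009]
contact_force: [-14.4, -3.8, 3.3]
grip_width: 0.0233
gripper_force: 35.2
```

Request:
step_arm --pt "1 0 0 0 0 0 20" --pt "2 0 0 0 0 0 20" --pt "2 0 0 0 0 0 20"

```text
clock: 18.45
tcp_pos: [0.7266, -0.016, 0.2482]
orientation: [3.14, -0.086, -0.016]
contact_force: [-22.5, -4.2, 7.1]
grip_width: 0.0232
gripper_force: 35.6
```

```bash
python3 -c "
from ang import *
from bench import r
ang(r.grab_frame('side'));o=r.get_obs();print(o['tcp_pos'],o['contact_force'])"
```

```text
1759 [-0.27733884  0.12660071] angle 1.300257019835931 x at z=.12 0.09332005198654507
[ 0.72664248 -0.01597923  0.24819379] [-23.3618666   -3.53760476   8.14977879]
```

The stop is reached: 1.300 rad, with no further motion and the force rising. I'll ease off, let go and withdraw upward.

Request:
step_arm --pt "-2.5 0 0 0 0 0 20" --pt "-2.5 0 0 0 0 0 20" --pt "-2.5 0 0 0 0 0 32" --pt "-2.5 0 0 0 0 0 45" --pt "-2.5 0 0 0 0 0 60" --pt "-2.5 0 0 0 0 0 60"

```text
clock: 19.1
tcp_pos: [0.7295, -0.0152, 0.2477]
orientation: [-3.14, 0.086, -0.003]
contact_force: [0.0, 0.5, -0.3]
grip_width: 0.06
gripper_force: 0.0
```

Request:
step_arm --pt "0 0 -15 0 0 0 60" --pt "0 0 -35 0 0 0 60" --pt "0 0 -60 0 0 0 60" --pt "0 0 -90 0 0 0 60" --pt "0 0 -110 0 0 0 60" --pt "0 0 -120 0 0 0 60" --pt "0 0 -120 0 0 0 60"

```text
clock: 19.8
tcp_pos: [0.7294, -0.0158, 0.3693]
orientation: [-3.14, 0.087, -0.006]
contact_force: [0.5, -0.4, 0.3]
grip_width: 0.0605
gripper_force: 0.0
```

```bash
python3 -c "
from ang import *
from bench import r
ang(r.grab_frame('side'));o=r.get_obs();print(o['clock'],o['tcp_pos'],o['contact_force'])
a=np.load('top0.npz')['image'].astype(int);f=r.grab_frame('top');d=abs(f['image'].astype(int)-a).sum(-1)
for n,(u,v) in dict(glue=(192,140),tin=(348,162),offcut=(192,196),sand=(318,247),driver=(216,270),stick=(371,180),dish=(360,232)).items(): print(n,np.median(d[v-12:v+12,u-12:u+12]),(d[v-12:v+12,u-12:u+12]>120).mean())
"
```

```text
1910 [-0.27713238  0.12647684] angle 1.3004487392744797 x at z=.12 0.09322095695331276
19.85 [ 0.72881817 -0.01590502  0.36737772] [ 0.58161312 -0.38273731  0.18198028]
glue 19.0 0.0
tin 185.0 0.6319444444444444
offcut 13.0 0.0
sand 252.0 0.7534722222222222
driver 19.0 0.0
stick 21.0 0.0
dish 295.0 0.8142361111111112
```

```bash
python3 -c "
from h import *
from bench import r
W0=cloud(np.load('side0.npz'));W=cloud(r.grab_frame('side'))
for n,(u,v) in dict(sand=(324,218),dish=(331,197),tin=(278,170)).items(): print(n,W0[v-1:v+2,u-1:u+2].mean((0,1)).round(3),W[v-1:v+2,u-1:u+2].mean((0,1)).round(3))
f=r.grab_frame('top');T=cloud(f)
for u,v in((318,247),(360,232),(348,162)): print(T[v,u].round(3))
"
```

```text
sand [ 0.444 -0.126  0.037] [ 0.444 -0.126  0.037]
dish [ 0.503 -0.277  0.011] [ 0.503 -0.277  0.011]
tin [ 0.631 -0.167  0.106] [ 0.664 -0.213  0.077]
[ 0.407 -0.05   0.786]
[ 0.418 -0.081  0.782]
[ 0.477 -0.079  0.757]
```

```bash
python3 -c "
from bench import r
print(r.hand_in())"
```

```text
the job is handed in; nothing more can be done
None
```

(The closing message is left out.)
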